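# Fit the timing pulley that matches a gearmotor's keyed shaft

### The arm

A 6-joint arm with a two-finger parallel gripper is mounted at the origin on the work surface. World frame = base frame: x ahead of the robot, y to its left, z up, the work surface at z = 0. Lengths are in m, angles in rad, forces in N, time in s.
With the tool pointing down it reaches from about 0.275 to 0.85 m from the base axis. Payload 19 kg.
Tool frame: the origin (TCP) lies midway between the tips of the shut fingers; the grasp point (between the pads) lies 19 mm behind it; z points along the fingers, y is the line along which they close (so a half turn about z gives the same grasp; the last joint's range is limited). The gripper opens to 85 mm and grips with 20 to 120 N. Pads are 22 mm wide; open, the fingers measure 114 mm over their backs; the gripper's body (76 mm by 85 mm) begins 54 mm behind the grasp point. The pads swing forward as they close: fully open they stand 13 mm farther back than shut.
Start: joints at [1.142, 0.15, 1.437, -0, 1.554, -0.134], TCP at [0.167, 0.55, 0.21] pointing down, gripper open.
Joint ranges: [-2.8, 2.8], [-0.68, 2.1], [0.12, 2.68], [-1.39, 4.53], [0.16, 2.79], [-2.81, 2.81]. Speed limits (rad/s): [1.89, 1.89, 2.22, 3.01, 3.01, 3.01].

### API

Orientations are given as a unit quaternion [x, y, z, w].
In Python, from rig import r gives the robot as it stands.
- The arm moves only by the tool jog_arm, never from a script. Its argument "plan" is a list of rows, each a list of 6 numbers: the shift along the tool's x, y, z in cm, then the turn, a rotation vector about the tool's x, y, z in degrees. In form: [[tx, ty, tz, wx, wy, wz], ...]. A call has 1 to 10 rows; each row is the pose to reach, as a shift and turn from the pose commanded when the call began, along the tool's axes at that moment; what a row does not reach only later rows make up. A row lasts 1/8 s, in which the tool goes at most 62.5 mm and 10.7 degrees, less where a joint would pass 70% of its speed; a pose out of reach is approached as far as the arm can. A call with a gripper value outside its range is refused whole. "grip" is the finger opening in cm, from 0 to 8.54, set as the call begins (left out, the last holds). The fingers move at their own pace and stop on an object; "force" is the grip in N (left out, the last holds). Time passes only in rows, so rows that repeat a pose let the fingers close. It gives the time, the measured TCP pose, the force, the opening and the grip force at its end, in the units of the state.
- r.state(): the state, without advancing time (a new reading comes with each control period).
- r.camera(name): name is "side" or "top"; returns a dict with "image" (400x640x3 uint8, red, green, blue), "intrinsics" (3x3 intrinsics, pixels), "k1" (the pictures are not rectified: a ray, as slopes to the right and down, at radius r is drawn at 1 + k1 r^2 times it, then the intrinsics apply), "camera_from_world" (4x4, takes a point from world to camera coordinates). Camera axes: x right, y down, z forward; pixel columns grow to the right and rows downward; lengths in m; the calibration is good to about 2 mm. A picture is of the moment at which its call begins. There is no depth.
- r.sign_off(): hands the job in; it is judged then, once.
The state is a dict: "t": time; "joint_positions": joint angles; "qd": joint speeds; "effort": joint torques, N m; "ee_pos": TCP position; "orientation": TCP orientation; "ft_force": force on the tool from outside, world axes, zero at the start; "torque": the same for the moment, N m; "finger_gap": finger opening in m; "grip_force": force on a finger pad.
Only numpy, scipy, OpenCV 4.12 (cv2) and the standard library are available. Lean on these libraries where they do the work, as an engineer would, in place of code of your own. Each camera call takes 0.05 s, during which the arm holds its last target. There are 200 camera calls.

### The job

The gearmotor clamped in the tilted vise needs its timing pulley back: pick out by eye the one of the three pulleys whose keyway fits the key on the shaft, and slide it on, toothed rim first, until it sits fully home on the shaft's shoulder. Then turn it, shaft and all, until the notch in its rim lines up with the pointer on the gearbox flange, and let go. Leave the other two pulleys, the vise's setting and everything else on the bench as they are.

Things in the scene. Friction and masses are not known exactly. Their poses are not given: they have to be found in the camera images.
- pulley_a_mid (a point): Toothed aluminium timing pulley standing boss up: rim 74 mm wide, 24 mm high, toothed between two flanges; above it, in one piece, a plain round boss 46 mm across, 34 mm high (58 in all). Through bore 26 mm across, plain and round, no keyway. A notch in the rim is on its x side. About 0.3 kg. Point: on the axis, half-way up (29 mm). z: from rim to boss.
- pulley_b_mid (a point): Toothed aluminium timing pulley standing boss up: rim 74 mm wide, 24 mm high, toothed between two flanges; above it, in one piece, a plain round boss 46 mm across, 34 mm high (58 in all). Through bore 26 mm across, one keyway 10 mm wide, floor 17.5 mm from the axis. Keyway, set screw in the boss and rim notch (6 mm) on its x side. About 0.3 kg. Point: on the axis, half-way up (29 mm). z: from rim to boss.
- pulley_c_mid (a point): Toothed aluminium timing pulley standing boss up: rim 74 mm wide, 24 mm high, toothed between two flanges; above it, in one piece, a plain round boss 46 mm across, 34 mm high (58 in all). Through bore 26 mm across, one keyway 5 mm wide, floor 17.5 mm from the axis. Keyway, set screw in the boss and rim notch (6 mm) on its x side. About 0.3 kg. Point: on the axis, half-way up (29 mm). z: from rim to boss.
- shaft_seat (a point): The gearmotor's steel output shaft, 24 mm across, leaning 25 to 40 degrees from vertical, roughly toward the robot's right. Point: on its axis, on the shoulder (34 mm across, 4 mm above the gearbox flange) where a pulley sits when home. z: up along the shaft; x: toward the key, turning with the shaft. The square flange is 90 mm wide; vise parts beside it stay below the flange.
- shaft_end (a point): Centre of the shaft's free end, 64 mm up its z from the shoulder, with a 5 mm chamfer. Axes as for the shoulder point. The key on the shaft's x side is 8 mm wide, its outer face 16 mm from the axis; it runs from 4 to 52 mm above the shoulder, the top 6 mm tapered, so that the uppermost 12 mm of the shaft are plain.
- pointer (a point): Tip of the brass timing pointer on the edge of the gearbox flange, on its uppermost side, opposite to the lean, its blade aimed at the shaft. Point: 38.5 mm from the shaft's axis, level with the shoulder. z: up along the shaft; x: away from the shaft's axis. It reaches 10 mm above the shoulder and does not turn. The vise head that carries it is locked and gives way only to a hard push sideways.
- drive (a joint): Angle of the output shaft about its own z, rad: 0 when the key is in line with the pointer, positive counter-clockwise seen from the shaft's end. It starts between -1.3 and -0.45, turns by hand against a friction of 0.18 N m (range -1.7 to 1.7) and stays where it is left.
- screwdriver: A small black-handled screwdriver, 130 mm long, lying flat between the pulleys.
- tin: A small round flux tin, 48 mm in diameter and 20 mm high.
- phone: A phone lying flat, 150 x 72 x 8.5 mm, on the left, near the robot.
- open_phone: An opened phone lying flat, 148 x 72 x 8.5 mm, at the back, beyond the vise.
- tape: A roll of tape lying flat, 90 mm in diameter, 24 mm high.
- solvent: A white solvent bottle, 48 mm in diameter, 135 mm high.
- tweezers: A pair of tweezers lying flat, 145 mm long, 8 mm high.
- brush: A small brush lying flat, 150 mm long.
Mind the look-alikes: they are no part of the job. Leave any turquoise or yellow look-alike of the part that bears pulley_b_mid alone.

How it is judged:
On the way:
1. the pulley with the matching keyway sits home on the shaft's shoulder (z of pulley_b_mid in the frame of shaft_seat below 0.033 m and angle between the z axis of pulley_b_mid and the z axis of shaft_seat, either way round below 0.07 rad and angle between pulley_b_mid's own z axis and vertical below 1 rad and x of pulley_b_mid in the frame of shaft_seat between -0.005 and 0.005 m and y of pulley_b_mid in the frame of shaft_seat between -0.005 and 0.005 m), for 0.2 s.
At the end, for the whole second after the job is handed in: The pulley with the 10 mm keyway is on the shaft, rim down, within 4 mm of the shoulder, coaxial within 5 mm and 4 degrees, its rim notch within 8 degrees (5 mm along the rim) of the pointer, at rest and released (all of step 1 and angle between the x axis of pulley_b_mid and the x axis of pointer, either way round below 0.14 rad and value of joint drive between -0.3 and 0.3 rad and linear speed of pulley_b below 0.02 m/s and angular speed of pulley_b below 0.1 rad/s); the robot touches nothing.
It fails at once if one of the other two pulleys moved by more than 40 mm (distance of any of pulley_a_mid, pulley_c_mid from where it was at the start of the episode above 0.04 m).
It fails at once if the vise head was pushed out of its setting (pointer moved by more than 12 mm) (distance of pointer from where it was at the start of the episode above 0.012 m).
It fails at once if something else on the bench moved by more than 40 mm (distance of any of screwdriver, tin, phone, open_phone, tape, solvent, tweezers, brush from where it was at the start of the episode above 0.04 m).
It also fails if it takes over 58 s, if anything falls off the work surface, if the arm or the gripper's body presses on something with over 40 N, if the wrist force passes 120 N, or if a joint passes its speed limit or range.

## Working session

There is one attempt and no reset: what is moved stays moved. The work goes in short steps, Python scripts to look and compute and a tool call to move; the robot and the scene stay as the last step left them, time stands still between calls to the robot, and variables do not carry over. Pictures are saved under pics/ and viewed, at most 10 in all, crops included, and the job is handed in when it is done.

Besides the shell and the picture viewer there is one more tool, called after ">>>" as a command line: name --pt "numbers of a row" for each row, then --argument value for the rest. jog_arm: Moves the arm, as the interface text tells. Its arguments: {"type":"object","properties":{"plan":{"type":"array","items":{"type":"array","items":{"type":"number"}}},"grip":{"type":"number"},"force":{"type":"number"}},"required":["plan"]}

```bash
mkdir -p pics; ls
cat > h.py <<'E'
import numpy as np,cv2
from rig import r
def snap(n):
    c=r.camera(n); return c
def ray(c,u,v):
    K=np.array(c["intrinsics"]);T=np.array(c["camera_from_world"]);k=c["k1"]
    d=np.array([(u-K[0,2])/K[0,0],(v-K[1,2])/K[1,1]]);s=d.copy()
    for _ in range(20): s=d/(1+k*(s@s))
    R=T[:3,:3]; o=-R.T@T[:3,3]; w=R.T@np.array([s[0],s[1],1]); return o,w/np.linalg.norm(w)
def onz(c,u,v,z):
    o,d=ray(c,u,v); return o+d*(z-o[2])/d[2]
def proj(c,p):
    K=np.array(c["intrinsics"]);T=np.array(c["camera_from_world"]);k=c["k1"]
    q=T[:3,:3]@np.array(p)+T[:3,3]; s=q[:2]/q[2]; s=s*(1+k*(s@s)); return s*[K[0,0],K[1,1]]+[K[0,2],K[1,2]]
def two(c1,p1,c2,p2):
    o1,d1=ray(c1,*p1);o2,d2=ray(c2,*p2)
    t=np.linalg.lstsq(np.stack([d1,-d2],1),o2-o1,rcond=None)[0]
    a=o1+t[0]*d1;b=o2+t[1]*d2; return (a+b)/2,np.linalg.norm(a-b)
def save(n,im,s=1):
    cv2.imwrite(n,cv2.resize(im[:,:,::-1],None,fx=s,fy=s,interpolation=cv2.INTER_CUBIC))
E
python3 - <<'E'
from h import *
import pickle
for n in("side","top"):
    c=snap(n);save(f"pics/{n}0.png",c["image"],1.25);pickle.dump(c,open(n+"0.pkl","wb"));print(n,c["intrinsics"],c["k1"],c["camera_from_world"])
print(r.state())
E
```

```text
pics
side [[450.30349327   0.         317.43318747]
 [  0.         450.30349327 198.54399778]
 [  0.           0.           1.        ]] -0.06065825760632434 [[ 0.73299517 -0.68015519 -0.01034426 -0.35670304]
 [-0.46625575 -0.4912894  -0.73569036  0.39559267]
 [ 0.49530159  0.54408055 -0.67723902  1.06517121]
 [ 0.          0.          0.          1.        ]]
top [[514.19487971   0.         319.10568028]
 [  0.         514.19487971 197.83264307]
 [  0.           0.           1.        ]] -0.13317789250204115 [[-0.00879828 -0.99995248 -0.00419775  0.02565695]
 [-0.98179045  0.00943497 -0.18973269  0.55408653]
 [ 0.18976328  0.00245199 -0.98182681  1.70879755]
 [ 0.          0.          0.          1.        ]]
{'t': 0.1, 'joint_positions': array([ 1.14198253e+00,  1.50963302e-01,  1.43790494e+00,  4.42838491e-06,
        1.55377785e+00, -1.33982627e-01]), 'qd': array([ 0.00011577, -0.00304594, -0.00091587,  0.00060548, -0.0001784 ,
        0.00076252]), 'effort': array([ 5.81858229e-03, -7.14375830e+01, -5.71801579e+01, -4.55249858e-05,
        7.01306722e-03, -1.04803264e-04]), 'ee_pos': array([0.16700065, 0.54999064, 0.20965116]), 'orientation': array([ 1.46882260e-01,  9.89153843e-01, -5.05385762e-04, -1.48395729e-04]), 'ft_force': array([ 0.83111237, -0.16189835, -0.50756886]), 'torque': array([ 0.00334158,  0.04291183, -0.02137926]), 'grip_force': 0.0, 'finger_gap': 0.08565364029957005}
```

View pics/side0.png

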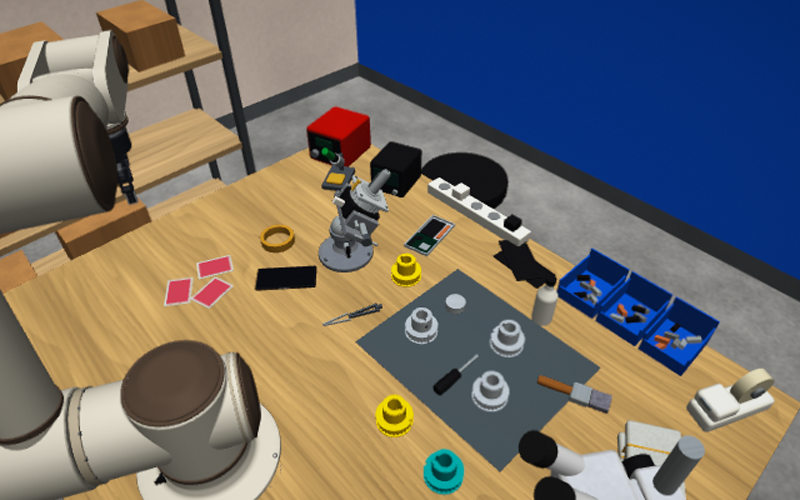

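View pics/top0.png

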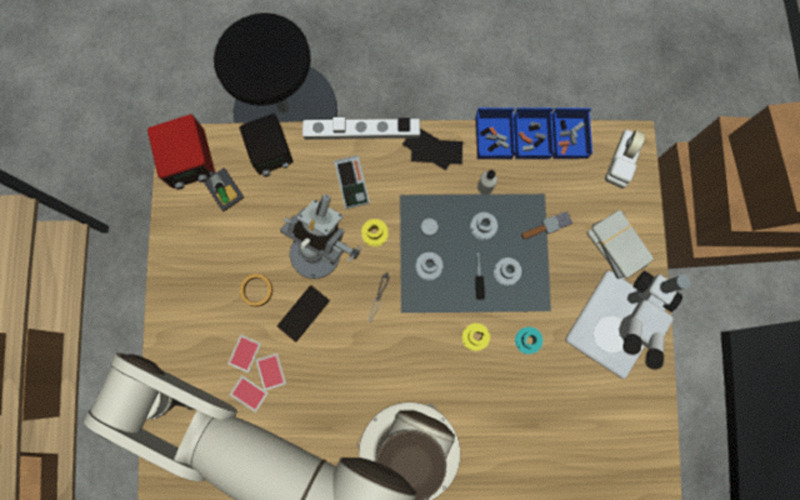

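The side picture shows the vise at about (350,215) with the shaft end at (383,177), and the three grey pulleys at (422,325), (508,337) and (490,390). In the top picture they are at (429,265), (484,225) and (508,270), with the shaft end at about (324,203).

Run:
```python
from h import *
import pickle
s=pickle.load(open("side0.pkl","rb"))["image"];t=pickle.load(open("top0.pkl","rb"))["image"]
def cr(im,u,v,w,h,W,H): return cv2.resize(im[v-h//2:v+h//2,u-w//2:u+w//2],(W,H),interpolation=cv2.INTER_CUBIC)
row1=np.hstack([cr(s,u,v,44,44,264,264) for u,v in((337,260),(406,270),(392,313))])
row2=np.hstack([cr(t,u,v,33,33,264,264) for u,v in((343,212),(387,180),(406,216))])
save("pics/pul.png",np.vstack([row1,row2]))
save("pics/vise.png",np.hstack([cr(s,290,165,80,120,400,600),cr(t,255,190,80,120,400,600)]))
```

```text
(no output)
```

View pics/pul.png

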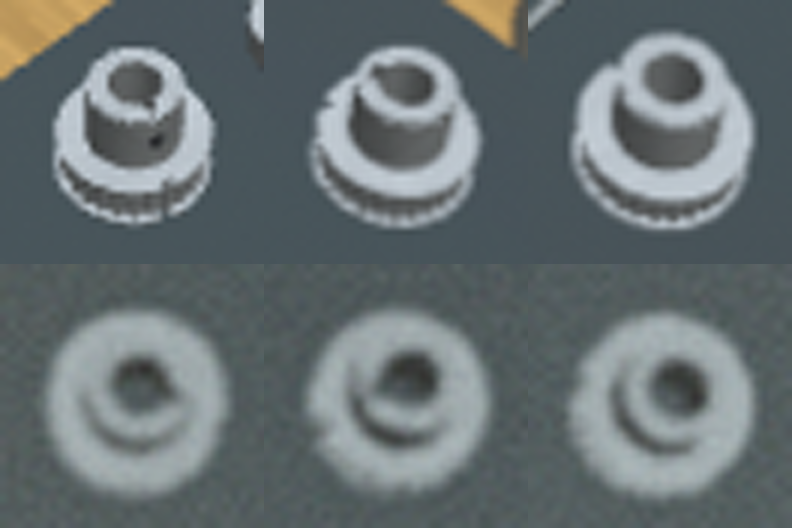

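View pics/vise.png

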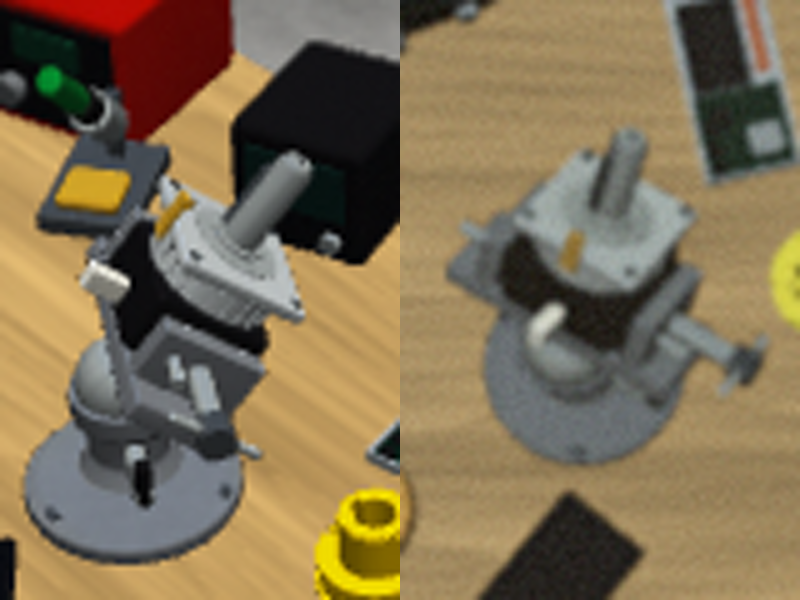

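The first row is the side view and the second the top view. Pulley 3 has a plain bore. Pulley 1 seems to have a narrow slit toward the lower right, and pulley 2 a wider keyway toward the left. The vise picture shows the shaft leaning to the right and away, with the pointer on its near-left side. I'll zoom in further to confirm the keyway and pick points.

Run:
```python
from h import *
import pickle
C={}
for n in("side","top"):
    L=[snap(n) for _ in range(5)]; c=L[0]; c["image"]=np.mean([l["image"] for l in L],0).astype(np.uint8); C[n]=c
pickle.dump(C,open("avg.pkl","wb"))
s,t=C["side"]["image"],C["top"]["image"]
def cr(im,u0,v0,w,h,W,H):
    o=cv2.resize(im[v0:v0+h,u0:u0+w],(W,H),interpolation=cv2.INTER_CUBIC)
    return cv2.normalize(o,None,0,255,cv2.NORM_MINMAX)
save("pics/p12.png",np.vstack([np.hstack([cr(s,322,244,32,24,400,300),cr(s,392,252,32,24,400,300)]),np.hstack([cr(t,327,198,32,24,400,300),cr(t,372,168,32,24,400,300)])]))
save("pics/v2.png",np.hstack([cr(s,272,130,40,60,400,600),cr(t,236,148,40,60,400,600)]))
```

```text
(no output)
```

View pics/p12.png

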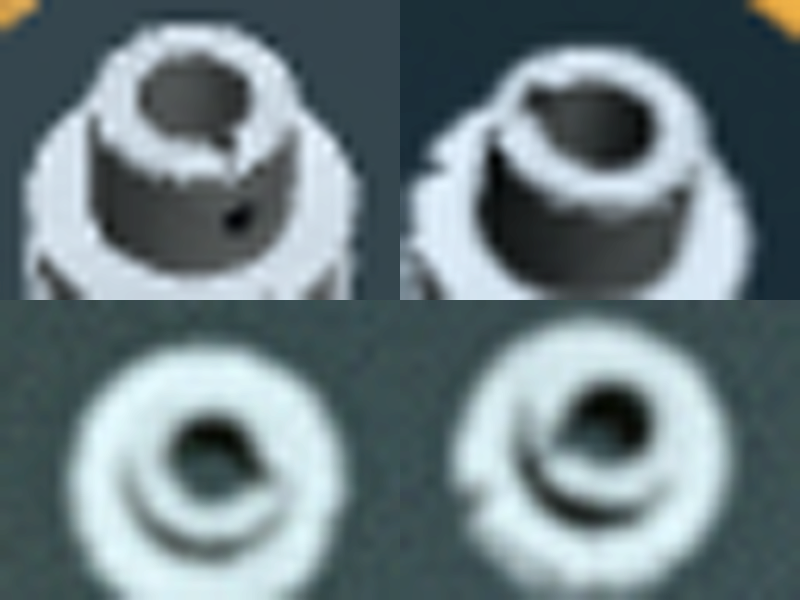

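View pics/v2.png

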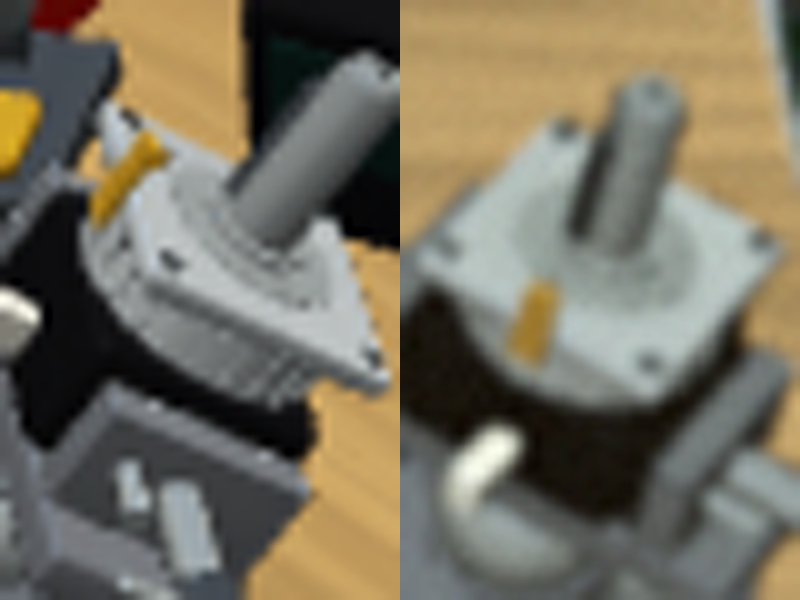

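Pulley 2's keyway is about 45 px wide where the 46 mm boss is about 210 px, so roughly 10 mm. Pulley 1's is about 25 px, roughly 5 mm. Pulley 2 is the match. In the vise crop I can pick the flange holes, the pointer and the shaft end (side (376,70), top (653,92)).

Run:
```python
from h import *
import pickle
from scipy.spatial.transform import Rotation as R
C=pickle.load(open("avg.pkl","rb"));S,T=C["side"],C["top"]
sv=lambda x,y:(272+x/10,130+y/10); tv=lambda x,y:(236+(x-400)/10,148+y/10)
P={}
for n,a,b in(("h1",(125,115),(447,245)),("h2",(170,260),(650,362)),("h3",(370,357),(762,240)),("fc",(247,236),(606,244)),("end",(376,70),(653,92)),("ptr",(128,180),(535,320)),("ptrTip",(158,148),(545,290))):
    p,e=two(S,sv(*a),T,tv(*b));P[n]=p;print(n,p.round(4),round(e,4))
n=np.cross(P["h2"]-P["h1"],P["h3"]-P["h2"]);n/=np.linalg.norm(n);print("normal",n,"sides",np.linalg.norm(P["h2"]-P["h1"]),np.linalg.norm(P["h3"]-P["h2"]))
d=P["end"]-P["fc"];print("len(68)",np.linalg.norm(d),d/np.linalg.norm(d),"tilt",np.degrees(np.arccos(d[2]/np.linalg.norm(d))))
# pulley 2
s2=lambda x,y:(392+(x-400)/12.5,252+y/12.5); t2=lambda x,y:(372+(x-400)/12.5,168+(y-300)/12.5)
p,e=two(S,s2(602,125),T,t2(603,425));print("boss top",p,e)
print("rim ctr via top z.024",onz(T,*t2(592,455),.024))
print("notch side",onz(S,*s2(430,158),.024),"top",onz(T,*t2(467,492),.024))
print("keyway side",onz(S,*s2(545,97),.058))
# mask rim centroid
for c,b in((S,(370,240,60,60)),(T,(365,160,45,45))):
    u,v,w,h=b;g=c["image"][v:v+h,u:u+w].astype(int);m=((g.min(2)>115)).astype(np.uint8)
    cs=max(cv2.findContours(m,0,2)[0],key=cv2.contourArea);x,y,ww,hh=cv2.boundingRect(cs);print((u+x,v+y,ww,hh),cv2.fitEllipse(cv2.convexHull(cs)))
```

```text
h1 [0.6052 0.2682 0.2116] 0.0051
h2 [0.5672 0.2029 0.212 ] 0.0038
h3 [0.6174 0.1727 0.1659] 0.0042
fc [0.6111 0.2205 0.1885] 0.0041
end [0.6463 0.1997 0.2426] 0.0039
ptr [0.5808 0.2388 0.2148] 0.003
ptrTip [0.5886 0.2341 0.2249] 0.0018
normal [ 0.53677659 -0.30757874  0.78566291] sides 0.07551032651620238 0.07457740513885397
len(68) 0.06787958366079189 [ 0.51893674 -0.30639246  0.79801523] tilt 37.05901299833527
boss top [ 0.62069881 -0.21841963  0.05664252] 0.0009072173229441655
rim ctr via top z.024 [ 0.62000821 -0.21975601  0.024     ]
notch side [ 0.60912282 -0.18364061  0.024     ] top [ 0.60966609 -0.18416866  0.024     ]
keyway side [ 0.61643509 -0.20525944  0.058     ]
(392, 256, 28, 30) ((35.67153549194336, 30.811790466308594), (27.455774307250977, 30.029308319091797), 3.6011788845062256)
(376, 170, 22, 21) ((21.797805786132812, 20.133140563964844), (21.49810791015625, 21.59306526184082), 35.97509765625)
```

```bash
cat >> h.py <<'E'
from scipy.spatial.transform import Rotation as R
AX=np.array([.528,-.307,.792]);AX/=np.linalg.norm(AX)
PD=np.array([-.0,0,1])-AX[2]*AX;PD/=np.linalg.norm(PD)   # pointer direction (uphill)
def rel(pos,Rt):
    s=r.state();R0=R.from_quat(s["orientation"])
    return np.r_[R0.inv().apply(np.array(pos)-s["ee_pos"])*100,np.degrees((R0.inv()*Rt).as_rotvec())].round(2)
def frame(z,y):
    z=z/np.linalg.norm(z);y=y-z*(y@z);y=y/np.linalg.norm(y);return R.from_matrix(np.stack([np.cross(y,z),y,z],1))
def down(yaw):
    a=np.radians(yaw);return frame(np.array([0,0,-1.]),np.array([np.cos(a),np.sin(a),0]))
E
python3 - <<'E'
from h import *
import pickle
C=pickle.load(open("avg.pkl","rb"));S,T=C["side"],C["top"]
seat=np.array([.6111,.2205,.1885])+.004*AX
print("bottle",two(S,(441,221),T,(390,142)), "P1",onz(T,344,210,.058),"P3",onz(T,407,214,.058))
print("seat",seat)
for deg in(-25,-40,-50,-60,-70,-75):
    d=R.from_rotvec(AX*np.radians(deg)).apply(PD);e=np.cross(AX,d);o=[]
    for h,w in((5,0),(28,4),(28,-4),(46,0)):
        p=seat+AX*h/1000+d*.016+e*w/1000
        a=(proj(S,p)-[272,130])*10;b=(proj(T,p)-[236,148])*10+[400,0];o+=[a.round().tolist(),b.round().tolist()]
    print(deg,o)
for h in(0,28,64):
    p=seat+AX*h/1000;print(h,((proj(S,p)-[272,130])*10).round(),((proj(T,p)-[236,148])*10+[400,0]).round())
s=r.state();print(rel([.167,.55,.33],R.from_quat(s["orientation"])),rel([.61,-.22,.25],down(-80)))
# dark profile across the shaft at mid height, perpendicular, in both views
E
```

```text
bottle (array([ 0.72949178, -0.22225337,  0.13988951]), np.float64(0.012020010536074969)) P1 [ 0.51038246 -0.06376727  0.058     ] P3 [ 0.49436785 -0.2784439   0.058     ]
seat [0.61321169 0.21927218 0.19166753]
-25 [[228.0, 181.0], [568.0, 243.0], [269.0, 130.0], [591.0, 200.0], [273.0, 121.0], [577.0, 183.0], [306.0, 81.0], [596.0, 150.0]]
-40 [[232.0, 177.0], [562.0, 234.0], [270.0, 124.0], [582.0, 191.0], [280.0, 119.0], [573.0, 174.0], [309.0, 77.0], [590.0, 141.0]]
-50 [[236.0, 176.0], [560.0, 228.0], [272.0, 121.0], [578.0, 185.0], [286.0, 120.0], [573.0, 167.0], [313.0, 76.0], [588.0, 135.0]]
-60 [[241.0, 176.0], [559.0, 222.0], [276.0, 120.0], [575.0, 179.0], [292.0, 121.0], [575.0, 161.0], [318.0, 76.0], [587.0, 129.0]]
-70 [[247.0, 177.0], [560.0, 216.0], [281.0, 119.0], [573.0, 172.0], [299.0, 124.0], [577.0, 156.0], [324.0, 77.0], [588.0, 123.0]]
-75 [[250.0, 178.0], [561.0, 213.0], [284.0, 119.0], [573.0, 169.0], [303.0, 126.0], [579.0, 154.0], [328.0, 78.0], [588.0, 120.0]]
0 [261. 225.] [605. 241.]
28 [314. 157.] [624. 178.]
64 [384.  69.] [650.  95.]
[  0.    -0.02 -11.98   0.     0.     0.  ] [-6.4760e+01 -6.0830e+01 -3.9700e+00 -0.0000e+00  1.0000e-02  1.5311e+02]
```

Run:
```python
from h import *
import pickle
C=pickle.load(open("avg.pkl","rb"));S,T=C["side"],C["top"]
seat=np.array([.6132,.2193,.1917])
for nm,c in(("S",S),("T",T)):
    g=cv2.cvtColor(c["image"],cv2.COLOR_RGB2GRAY).astype(np.float32)
    pic=[]
    cam=np.array(c["camera_from_world"]);o=-cam[:3,:3].T@cam[:3,3]
    side=np.cross(AX,o-seat);side/=np.linalg.norm(side)   # right as seen
    ks=np.arange(-24,22,2)
    print(nm,"mm",ks.tolist(),"key side angle 0 ref: pointer dir offset",(PD@side).round(2),"perp",(np.cross(AX,PD)@side).round(2))
    for h in range(2,66,6):
        q=np.array([proj(c,seat+AX*h/1000+side*k/1000) for k in ks],np.float32)
        print(h,cv2.remap(g,q[:,:1],q[:,1:],cv2.INTER_LINEAR).ravel().astype(int).tolist())
```

```text
S mm [-24, -22, -20, -18, -16, -14, -12, -10, -8, -6, -4, -2, 0, 2, 4, 6, 8, 10, 12, 14, 16, 18, 20] key side angle 0 ref: pointer dir offset -0.86 perp 0.51
2 [161, 160, 148, 122, 107, 98, 114, 127, 125, 120, 113, 102, 93, 85, 75, 66, 75, 106, 140, 154, 153, 159, 162]
8 [178, 179, 153, 105, 76, 81, 109, 127, 126, 122, 114, 105, 94, 86, 76, 67, 69, 106, 164, 182, 186, 184, 184]
14 [159, 158, 146, 104, 68, 75, 109, 127, 126, 123, 116, 107, 97, 87, 78, 70, 75, 90, 129, 158, 152, 112, 77]
20 [132, 102, 55, 29, 52, 78, 115, 128, 128, 124, 118, 108, 98, 89, 79, 67, 53, 28, 11, 13, 6, 6, 6]
26 [32, 6, 8, 28, 50, 77, 110, 128, 129, 125, 120, 110, 99, 90, 82, 68, 55, 31, 12, 7, 6, 6, 6]
32 [7, 10, 18, 34, 52, 78, 112, 126, 130, 126, 121, 112, 101, 92, 82, 70, 54, 30, 13, 7, 6, 6, 7]
38 [14, 14, 16, 32, 51, 73, 107, 127, 131, 127, 122, 113, 103, 94, 84, 71, 54, 32, 18, 13, 11, 11, 10]
44 [14, 14, 19, 38, 57, 80, 110, 129, 131, 128, 123, 115, 104, 94, 85, 72, 54, 31, 18, 13, 13, 14, 14]
50 [16, 16, 15, 21, 35, 66, 109, 130, 131, 129, 124, 116, 105, 96, 87, 75, 60, 38, 19, 14, 14, 14, 14]
56 [9
[... 888 characters left out ...]
 163, 167, 168]
32 [158, 163, 164, 152, 126, 89, 56, 60, 73, 93, 106, 115, 111, 104, 98, 91, 90, 104, 125, 149, 153, 155, 153]
38 [116, 126, 138, 140, 124, 88, 68, 59, 74, 90, 110, 114, 114, 108, 99, 92, 90, 95, 112, 125, 135, 135, 135]
44 [105, 105, 118, 131, 117, 99, 78, 77, 85, 101, 110, 114, 113, 109, 103, 95, 88, 98, 112, 128, 133, 133, 132]
50 [134, 133, 137, 136, 131, 116, 100, 89, 95, 106, 114, 116, 114, 109, 103, 95, 94, 100, 121, 136, 142, 143, 143]
56 [143, 145, 146, 145, 138, 127, 110, 104, 108, 117, 124, 125, 124, 122, 113, 104, 96, 100, 113, 133, 144, 146, 147]
62 [144, 145, 147, 145, 139, 127, 115, 115, 120, 129, 128, 128, 128, 127, 123, 116, 109, 108, 122, 135, 139, 140, 139]
```

>>> jog_arm --pt "0 0 -6 0 0 0" --pt "0 0 -12 0 0 0" --grip 8.54

```text
t: 0.85
ee_pos: [0.1669, 0.5498, 0.3316]
orientation: [0.147, 0.989, -0.0, -0.0]
ft_force: [0.1, 1.3, -0.5]
finger_gap: 0.0855
grip_force: 0.0
```

Run:
```python
from h import *
print(rel([.6203,-.219,.2],down(-80)))
```

```text
[-6.5720e+01 -6.0370e+01  1.3210e+01 -3.0000e-02  8.0000e-02  1.5311e+02]
```

>>> jog_arm --pt "-65.7 -60.4 8 0 0 153" --pt "-65.7 -60.4 8 0 0 153" --pt "-65.7 -60.4 8 0 0 153" --pt "-65.7 -60.4 8 0 0 153" --pt "-65.7 -60.4 8 0 0 153" --pt "-65.7 -60.4 8 0 0 153" --pt "-65.7 -60.4 8 0 0 153" --pt "-65.7 -60.4 8 0 0 153" --pt "-65.7 -60.4 8 0 0 153" --pt "-65.7 -60.4 8 0 0 153"

```text
t: 2.1
ee_pos: [0.4838, 0.0118, 0.2745]
orientation: [0.886, 0.464, 0.0, 0.0]
ft_force: [0.2, 1.7, 0.4]
finger_gap: 0.0853
grip_force: 0.0
```

Run:
```python
from h import *
print(rel([.6203,-.219,.15],down(-80)),r.state()["joint_positions"].round(2))
```

```text
[-1.121e+01  2.435e+01  1.246e+01  3.000e-02 -3.000e-02  4.531e+01] [-0.13 -0.06  1.52  0.    1.67  0.47]
```

>>> jog_arm --pt "-11.2 24.35 12.5 0 0 45.3" --pt "-11.2 24.35 12.5 0 0 45.3" --pt "-11.2 24.35 12.5 0 0 45.3" --pt "-11.2 24.35 12.5 0 0 45.3" --pt "-11.2 24.35 12.5 0 0 45.3" --pt "-11.2 24.35 12.5 0 0 45.3" --pt "-11.2 24.35 12.5 0 0 45.3"

```text
t: 2.98
ee_pos: [0.621, -0.2156, 0.1497]
orientation: [0.996, 0.091, -0.0, -0.0]
ft_force: [-0.8, 0.1, -0.4]
finger_gap: 0.0854
grip_force: 0.0
```

Run:
```python
from h import *
print(rel([.6203,-.219,.029],down(-80)))
c=snap("side");t=snap("top");f=lambda im,u,v,w,h,s:cv2.resize(im[v:v+h,u:u+w],None,fx=s,fy=s,interpolation=cv2.INTER_CUBIC)
save("pics/hov.png",np.hstack([f(c["image"],366,190,80,100,5),f(t["image"],346,120,80,100,5)]))
```

```text
[-1.300e-01  3.300e-01  1.207e+01 -1.000e-02  0.000e+00  4.000e-01]
```

View pics/hov.png

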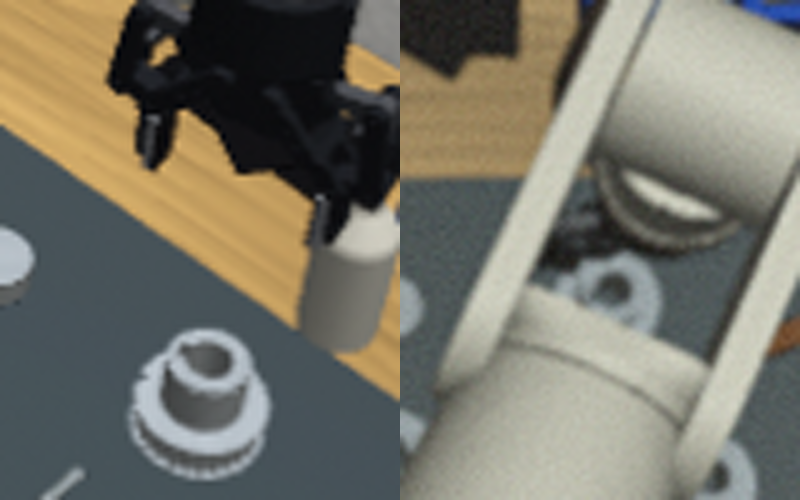

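The open fingers stand either side of the boss at side-crop (205,360). The solvent bottle is behind and clear.

Run:
```python
from h import *
print(rel([.6203,-.219,.029],down(-80)),r.state()["ee_pos"])
```

```text
[-0.17  0.36 12.15  0.04 -0.06  0.45] [ 0.62115778 -0.21508     0.15050588]
```

>>> jog_arm --pt "-0.15 0.35 4 0 0 0.4" --pt "-0.15 0.35 9 0 0 0.4" --pt "-0.15 0.35 12.0 0 0 0.4" --pt "-0.15 0.35 12.1 0 0 0.4" --pt "-0.15 0.35 12.1 0 0 0.4"

```text
t: 3.7
ee_pos: [0.6211, -0.2196, 0.0306]
orientation: [0.996, 0.087, 0.001, 0.001]
ft_force: [0.2, -0.4, 0.8]
finger_gap: 0.0855
grip_force: 0.0
```

>>> jog_arm --pt "0 0 0 0 0 0" --pt "0 0 0 0 0 0" --pt "0 0 0 0 0 0" --pt "0 0 0 0 0 0" --pt "0 0 0 0 0 0" --pt "0 0 0 0 0 0" --grip 3.5 --force 70

```text
t: 4.45
ee_pos: [0.6208, -0.2198, 0.0299]
orientation: [0.996, 0.087, 0.001, 0.0]
ft_force: [-2.4, 2.0, 11.6]
finger_gap: 0.0415
grip_force: 69.2
```

>>> jog_arm --pt "0 0 -1 0 0 0" --pt "0 0 -4 0 0 0" --pt "0 0 -8 0 0 0" --pt "0 0 -12 0 0 0" --pt "0 0 -14 0 0 0" --pt "0 0 -14 0 0 0"

```text
t: 5.2
ee_pos: [0.6207, -0.2199, 0.1701]
orientation: [0.996, 0.087, 0.001, 0.001]
ft_force: [0.5, -0.7, -3.4]
finger_gap: 0.0415
grip_force: 71.6
```

Run:
```python
from h import *
c=snap("side")
save("pics/lift.png",cv2.resize(c["image"][170:300,350:450],None,fx=4.5,fy=4.5,interpolation=cv2.INTER_CUBIC))
s=r.state();print(s["ee_pos"],s["ft_force"],s["finger_gap"],s["grip_force"],s["joint_positions"].round(2))
```

```text
[ 0.62022938 -0.21964624  0.16840572] [-0.60703571  0.01931352 -4.48458664] 0.04135337702936868 71.63426639162935 [-0.46  0.34  1.29 -0.    1.51  0.94]
```

View pics/lift.png

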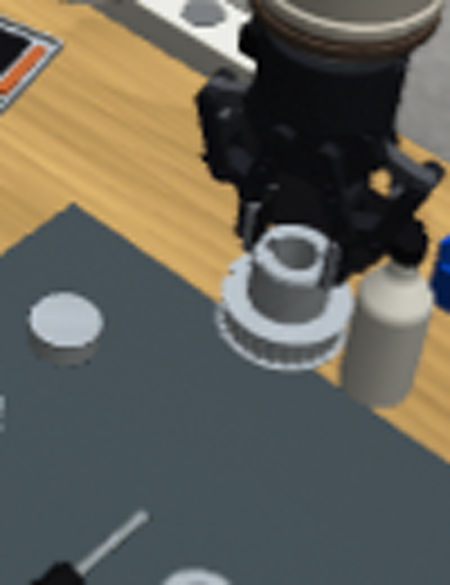

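Run:
```python
from h import *
c=r.camera("side")
im=c["image"]
for z in(.195,.1965,.199): print(z,onz(c,350+296/4.5,170+250/4.5,z))
print("predicted boss top px if centred:",proj(c,[.6203,-.2195,.1965]), "picked",350+296/4.5,170+250/4.5)
print("at z .058 earlier pick:",onz(c,408.2,262,.058))
s=r.state();print(s["ee_pos"],s["finger_gap"])
```

```text
0.195 [ 0.62418138 -0.21687144  0.195     ]
0.1965 [ 0.62288022 -0.21762895  0.1965    ]
0.199 [ 0.62071162 -0.21889145  0.199     ]
predicted boss top px if centred: [415.73020577 226.46126657] picked 415.77777777777777 225.55555555555554
at z .058 earlier pick: [ 0.61936372 -0.21883638  0.058     ]
[ 0.61990972 -0.2194741   0.16742188] 0.04125551409948027
```

```bash
cat >> h.py <<'E'
SEAT=np.array([.6132,.2193,.1917]);E_=np.cross(AX,PD)
def mount(h,theta,off=(0,0)):   # rim face h m above the shoulder, key angle theta deg
    a=np.radians(theta+173);y=np.cos(a)*PD+np.sin(a)*E_
    return SEAT+AX*(h+.030)+PD*off[0]+E_*off[1],frame(-AX,y)
E
python3 - <<'E'
from h import *
s=r.state();print(s["ee_pos"]);print(rel(s["ee_pos"]+[0,0,.19],R.from_quat(s["orientation"])))
p,q=mount(.114,-31);print(p,rel(p,q))
E
```

```text
[ 0.61990972 -0.2194741   0.16742188]
[-2.0e-02 -1.0e-02 -1.9e+01  0.0e+00  0.0e+00  0.0e+00]
[0.68922071 0.17509856 0.30573107] [ 13.65 -37.67 -13.82  27.11 -26.1  -11.42]
```

>>> jog_arm --pt "0 0 -6 0 0 0" --pt "0 0 -12 0 0 0" --pt "0 0 -19 0 0 0" --pt "3 -8 -19 6 -6 -2.5" --pt "6 -14 -19 12 -12 -5" --pt "8 -20 -18 16 -15 -7" --pt "10 -26 -17 20 -20 -9" --pt "12 -32 -15.5 25 -24 -10.5" --pt "13.7 -37.7 -13.8 27.1 -26.1 -11.4" --pt "13.7 -37.7 -13.8 27.1 -26.1 -11.4"

```text
t: 6.55
ee_pos: [0.6905, 0.1785, 0.3015]
orientation: [0.929, 0.179, -0.246, -0.212]
ft_force: [-0.2, -0.3, -2.5]
finger_gap: 0.0414
grip_force: 72.9
```

Run:
```python
from h import *
p,q=mount(.114,-31);s=r.state();print(s["ee_pos"],rel(p,q),s["joint_positions"].round(2),s["finger_gap"],s["ft_force"])
```

```text
[0.690501   0.17845025 0.3015264 ] [-0.41  0.05 -0.37 -0.11  0.32 -0.04] [-0.    0.94  0.23  0.53  2.5   1.53] 0.041355390972197384 [-0.21653569 -0.2672241  -2.54581349]
```

>>> jog_arm --pt "0 0 0 0 0 0" --pt "0 0 0 0 0 0"

```text
t: 6.8
ee_pos: [0.69, 0.175, 0.3056]
orientation: [0.93, 0.179, -0.243, -0.212]
ft_force: [-0.6, -0.5, -3.2]
finger_gap: 0.0416
grip_force: 72.9
```

Run:
```python
from h import *
import pickle
p,q=mount(.114,-31);s=r.state();print(s["ee_pos"],rel(p,q))
C={}
for n in("side","top"):
    L=[snap(n) for _ in range(3)]; c=L[0]; c["image"]=np.mean([l["image"] for l in L],0).astype(np.uint8); C[n]=c
pickle.dump(C,open("pre.pkl","wb"))
f=lambda im,u,v,w,h,s:cv2.resize(im[v:v+h,u:u+w],None,fx=s,fy=s,interpolation=cv2.INTER_CUBIC)
save("pics/pre.png",np.hstack([f(C["side"]["image"],280,90,64,96,6.25),f(C["top"]["image"],236,110,64,96,6.25)]))
s=r.state();Rm=R.from_quat(s["orientation"]).as_matrix();mid=s["ee_pos"]+.001*Rm[:,2];ax=-Rm[:,2]
for n in C:
    c=C[n];cam=np.array(c["camera_from_world"]);o=-cam[:3,:3].T@cam[:3,3]
    print(n,"pulley top,rimtop,bottom px",[proj(c,mid+ax*k).round(1).tolist() for k in(.029,-.005,-.029)],"shaft end",proj(c,SEAT+.064*AX).round(1))
```

```text
[0.69001719 0.17501441 0.30555629] [-0.07 -0.03  0.03  0.03  0.   -0.07]
side pulley top,rimtop,bottom px [[332.7, 108.6], [325.6, 117.6], [320.7, 123.8]] shaft end [310.4 136.8]
top pulley top,rimtop,bottom px [[269.2, 130.9], [266.6, 139.4], [264.7, 145.3]] shaft end [261.  157.5]
```

View pics/pre.png

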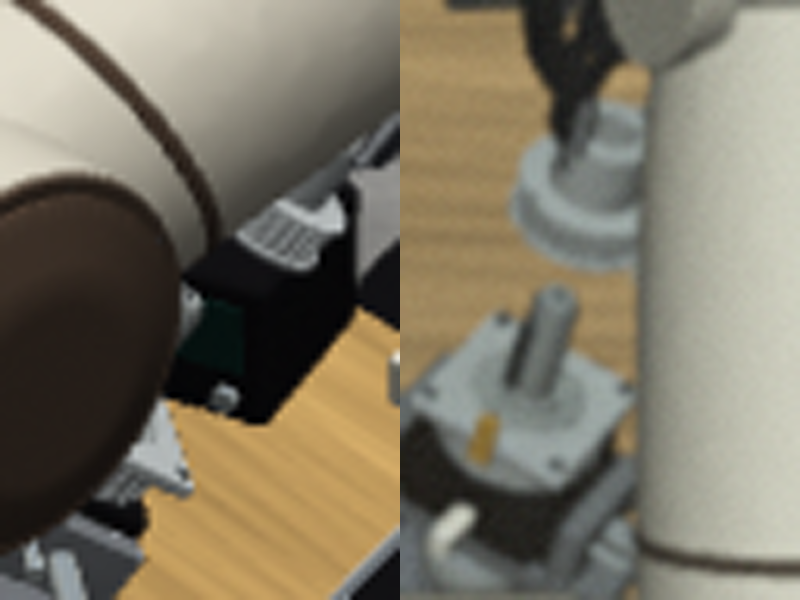

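The side view is mostly blocked by the forearm, with only the lower right of the rim visible at (290,235). The top view shows the rim lined up with the shaft, left edge at (510,205) and shaft end at (555,295). I'll check the edges numerically.

Run:
```python
from h import *
import pickle
C=pickle.load(open("pre.pkl","rb"))
s=r.state();Rm=R.from_quat(s["orientation"]).as_matrix();mid=s["ee_pos"]+.001*Rm[:,2];ax=-Rm[:,2]
print("ax",ax,AX,"lateral of axis vs shaft (mm PD,E):",[((mid-SEAT)@v*1000).round(2) for v in(PD,E_)])
for n,ks in(("top",range(-46,-26,2)),("side",range(26,48,2))):
    c=C[n];g=c["image"].mean(2).astype(np.float32);cam=np.array(c["camera_from_world"]);o=-cam[:3,:3].T@cam[:3,3]
    side=np.cross(ax,o-mid);side/=np.linalg.norm(side);print(n,list(ks),"side.PD,E",(side@PD).round(2),(side@E_).round(2))
    for h in(-26,-22,-17,-12,-8):
        q=np.array([proj(c,mid+ax*h/1000+side*k/1000) for k in ks],np.float32)
        print(h,cv2.remap(g,q[:,:1],q[:,1:],cv2.INTER_LINEAR).ravel().astype(int).tolist())
```

```text
ax [ 0.52629676 -0.30692174  0.79297589] [ 0.52792161 -0.30695442  0.79188241] lateral of axis vs shaft (mm PD,E): [np.float64(-0.04), np.float64(-0.02)]
top [-46, -44, -42, -40, -38, -36, -34, -32, -30, -28] side.PD,E -0.31 0.95
-26 [127, 127, 129, 130, 133, 129, 124, 117, 113, 113]
-22 [126, 127, 129, 131, 135, 137, 129, 122, 123, 125]
-17 [122, 121, 123, 125, 131, 135, 138, 143, 147, 151]
-12 [126, 126, 124, 126, 131, 140, 148, 158, 160, 162]
-8 [126, 127, 127, 130, 136, 146, 154, 161, 160, 161]
side [26, 28, 30, 32, 34, 36, 38, 40, 42, 44, 46] side.PD,E -0.86 0.51
-26 [105, 114, 108, 108, 73, 12, 7, 7, 7, 6, 6]
-22 [100, 100, 98, 64, 29, 12, 7, 7, 7, 6, 6]
-17 [126, 114, 99, 74, 38, 16, 7, 7, 6, 6, 16]
-12 [181, 181, 183, 145, 95, 55, 20, 7, 15, 25, 64]
-8 [182, 183, 183, 179, 156, 75, 26, 22, 45, 87, 109]
```

>>> jog_arm --pt "0 0 2 0 0 0" --pt "0 0 4 0 0 0" --pt "0 0 4.8 0 0 0" --pt "0 0 5.2 0 0 0" --pt "0 0 5.6 0 0 0" --pt "0 0 5.9 0 0 0" --pt "0 0 5.9 0 0 0"

```text
t: 7.98
ee_pos: [0.6588, 0.1935, 0.2595]
orientation: [0.93, 0.179, -0.243, -0.212]
ft_force: [0.1, -0.4, -3.1]
finger_gap: 0.0418
grip_force: 72.9
```

```bash
cat > st.py <<'E'
from h import *
import sys
s=r.state();Rm=R.from_quat(s["orientation"]).as_matrix();mid=s["ee_pos"]+.001*Rm[:,2]
d=(mid-SEAT)*1000;f=s["ft_force"];m=s["torque"]
print("mm PD,E,AX(rim face):",(d@PD).round(2),(d@E_).round(2),(d@AX-29).round(2),"F",[(f@v).round(1) for v in(PD,E_,AX)],"M",[(m@v).round(2) for v in(PD,E_,AX)],"gap",s["finger_gap"].round(4),s["t"])
print("tilt err deg",np.degrees(np.arccos(-Rm[:,2]@AX)).round(2),"rim dir angle",np.degrees(np.arctan2(Rm[:,1]@E_,Rm[:,1]@PD)-np.radians(173)).round(2)%360-360, s["joint_positions"].round(2))
E
python3 st.py
```

```text
Traceback (most recent call last):
  File "st.py", line 5, in <module>
    print("mm PD,E,AX(rim face):",(d@PD).round(2),(d@E_).round(2),(d@AX-29).round(2),"F",[(f@v).round(1) for v in(PD,E_,AX)],"M",[(m@v).round(2) for v in(PD,E_,AX)],"gap",s["finger_gap"].round(4),s["t"])
                                                                                                                                                                           ^^^^^^^^^^^^^^^^^^^^^
AttributeError: 'float' object has no attribute 'round'
```

```bash
sed -i 's/s\["finger_gap"\].round(4)/s["finger_gap"]/' st.py; python3 st.py
```

```text
mm PD,E,AX(rim face): -0.08 -0.61 55.66 F [np.float64(-2.1), np.float64(0.3), np.float64(-2.2)] M [np.float64(0.02), np.float64(0.66), np.float64(0.01)] gap 0.041829374616603444 7.975
tilt err deg 0.07 rim dir angle -31.019999999999982 [0.01 0.78 0.58 0.44 2.31 1.41]
```

>>> jog_arm --pt "0 0 0.3 0 0 0" --pt "0 0 0.6 0 0 0" --pt "0 0 0.9 0 0 0" --pt "0 0 1.2 0 0 0" --pt "0 0 1.2 0 0 0"

```text
t: 8.6
ee_pos: [0.6523, 0.1973, 0.25]
orientation: [0.93, 0.179, -0.243, -0.212]
ft_force: [0.6, 0.3, -3.4]
finger_gap: 0.0413
grip_force: 72.9
```

```bash
python3 st.py
```

```text
mm PD,E,AX(rim face): 0.05 -0.61 43.54 F [np.float64(-2.3), np.float64(-0.6), np.float64(-2.5)] M [np.float64(0.03), np.float64(0.69), np.float64(-0.01)] gap 0.04128826245363841 8.6
tilt err deg 0.07 rim dir angle -31.019999999999982 [0.02 0.76 0.63 0.43 2.28 1.4 ]
```

>>> jog_arm --pt "0 0 0.5 0 0 0" --pt "0 0 1.0 0 0 0" --pt "0 0 1.5 0 0 0" --pt "0 0 2.0 0 0 0" --pt "0 0 2.5 0 0 0" --pt "0 0 3.0 0 0 0" --pt "0 0 3.5 0 0 0" --pt "0 0 3.9 0 0 0" --pt "0 0 3.9 0 0 0"

```text
t: 9.72
ee_pos: [0.6317, 0.2092, 0.219]
orientation: [0.93, 0.179, -0.243, -0.212]
ft_force: [-0.4, 0.1, -4.3]
finger_gap: 0.0415
grip_force: 72.9
```

```bash
python3 st.py
```

```text
mm PD,E,AX(rim face): -0.04 -0.61 4.5 F [np.float64(-2.3), np.float64(0.1), np.float64(-3.7)] M [np.float64(-0.04), np.float64(0.74), np.float64(0.02)] gap 0.041480178379251 9.725
tilt err deg 0.07 rim dir angle -31.019999999999982 [0.03 0.71 0.78 0.41 2.19 1.37]
```

>>> jog_arm --pt "0 0 0.2 0 0 0" --pt "0 0 0.4 0 0 0" --pt "0 0 0.5 0 0 0" --pt "0 0 0.6 0 0 0" --pt "0 0 0.6 0 0 0"

```text
t: 10.35
ee_pos: [0.6297, 0.2106, 0.2157]
orientation: [0.93, 0.179, -0.241, -0.211]
ft_force: [12.8, -4.3, 9.8]
finger_gap: 0.0415
grip_force: 75.0
```

```bash
python3 st.py
```

```text
mm PD,E,AX(rim face): -0.13 -0.75 0.39 F [np.float64(-4.5), np.float64(-2.7), np.float64(15.8)] M [np.float64(-0.57), np.float64(1.23), np.float64(0.03)] gap 0.04148588572806712 10.35
tilt err deg 0.31 rim dir angle -31.0 [0.03 0.7  0.8  0.41 2.17 1.37]
```

>>> jog_arm --pt "0 0 -0.1 0 0 -4" --pt "0 0 -0.1 0 0 -8" --pt "0 0 -0.1 0 0 -13" --pt "0 0 -0.1 0 0 -18" --pt "0 0 -0.1 0 0 -23" --pt "0 0 -0.1 0 0 -27" --pt "0 0 -0.1 0 0 -30" --pt "0 0 -0.1 0 0 -31" --pt "0 0 -0.1 0 0 -31"

```text
t: 11.48
ee_pos: [0.6304, 0.2104, 0.2152]
orientation: [0.849, 0.421, -0.176, -0.268]
ft_force: [12.9, -1.4, -1.6]
finger_gap: 0.0416
grip_force: 73.9
```

```bash
python3 st.py
```

```text
mm PD,E,AX(rim face): -1.02 -1.01 0.39 F [np.float64(-10.4), np.float64(-5.3), np.float64(5.9)] M [np.float64(-1.09), np.float64(2.44), np.float64(-0.17)] gap 0.04160778914039081 11.475
tilt err deg 0.28 rim dir angle -0.01999999999998181 [0.03 0.71 0.79 0.41 2.17 0.83]
```

>>> jog_arm --pt "0 0 0.05 0 0 0" --pt "0 0 0.05 0 0 0" --pt "0 0 0.05 0 0 0" --pt "0 0 0.05 0 0 0" --pt "0 0 0.05 0 0 0" --grip 8.5

```text
t: 12.1
ee_pos: [0.629, 0.2108, 0.2148]
orientation: [0.848, 0.421, -0.177, -0.269]
ft_force: [0.3, 0.0, -0.5]
finger_gap: 0.085
grip_force: 0.0
```

>>> jog_arm --pt "0 0 -1 0 0 0" --pt "0 0 -3 0 0 0" --pt "0 0 -6 0 0 0" --pt "0 0 -9 0 0 0" --pt "0 0 -12 0 0 0" --pt "0 0 -12 0 0 0"

```text
t: 12.85
ee_pos: [0.6932, 0.1733, 0.3102]
orientation: [0.848, 0.421, -0.176, -0.268]
ft_force: [0.6, -0.4, -0.5]
finger_gap: 0.085
grip_force: 0.0
```

```bash
python3 st.py
python3 - <<'E'
from h import *
print(rel([.5,.45,.42],down(60)), r.state()["ee_pos"])
E
```

```text
mm PD,E,AX(rim face): -0.69 -0.4 120.2 F [np.float64(-0.9), np.float64(0.1), np.float64(0.1)] M [np.float64(-0.03), np.float64(0.3), np.float64(0.02)] gap 0.0850480560037671 12.85
tilt err deg 0.2 rim dir angle -0.009999999999990905 [-0.01  0.95  0.18  0.54  2.52  1.  ]
[ 10.32 -32.48   9.91 -31.5  -28.05 -93.36] [0.69316543 0.17326486 0.31022116]
```

Run:
```python
from h import *
s=r.state();q=R.from_quat(s["orientation"])
print(rel([.60,.2,.42],q),rel([.58,.3,.42],down(60)),rel([.25,.5,.40],down(60)))
```

```text
[ -4.07 -13.74  -3.     0.     0.     0.  ] [  2.85 -20.     1.11 -31.5  -28.05 -93.36] [-7.000e-02 -4.927e+01  2.616e+01 -3.150e+01 -2.805e+01 -9.336e+01]
```

>>> jog_arm --pt "-2 -7 -1.5 0 0 0" --pt "-4 -13.7 -3 0 0 0" --pt "-4 -13.7 -3 0 0 0" --pt "-4 -13.7 -3 0 0 0"

```text
t: 13.35
ee_pos: [0.599, 0.2016, 0.4207]
orientation: [0.848, 0.422, -0.176, -0.268]
ft_force: [0.4, -0.4, -0.9]
finger_gap: 0.0852
grip_force: 0.0
```

Run:
```python
from h import *
s=r.state();q=R.from_quat(s["orientation"]);z=q.as_matrix()[:,2];c=np.cross(z,[0,0,-1]);
q2=R.from_rotvec(c/np.linalg.norm(c)*np.arccos(-z[2]))*q
print(s["ee_pos"],rel([.28,.48,.40],q2),s["joint_positions"].round(2))
```

```text
[0.59904735 0.20159342 0.42074126] [  4.12 -32.48  26.93 -37.18   4.5    0.  ] [0.03 0.69 0.4  0.6  2.54 1.09]
```

>>> jog_arm --pt "4.1 -32.5 26.9 -37.2 4.5 0" --pt "4.1 -32.5 26.9 -37.2 4.5 0" --pt "4.1 -32.5 26.9 -37.2 4.5 0" --pt "4.1 -32.5 26.9 -37.2 4.5 0" --pt "4.1 -32.5 26.9 -37.2 4.5 0" --pt "4.1 -32.5 26.9 -37.2 4.5 0" --pt "4.1 -32.5 26.9 -37.2 4.5 0" --pt "4.1 -32.5 26.9 -37.2 4.5 0" --pt "4.1 -32.5 26.9 -37.2 4.5 0"

```text
t: 14.48
ee_pos: [0.2811, 0.4802, 0.3979]
orientation: [0.895, 0.446, -0.002, 0.001]
ft_force: [0.9, -0.4, 0.3]
finger_gap: 0.0849
grip_force: 0.0
```

Run:
```python
from h import *
import pickle
C={}
for n in("side","top"):
    L=[snap(n) for _ in range(5)]; c=L[0]; c["image"]=np.mean([l["image"] for l in L],0).astype(np.uint8); C[n]=c
pickle.dump(C,open("fin.pkl","wb"))
f=lambda im,u,v,w,h,s:cv2.resize(im[v:v+h,u:u+w],None,fx=s,fy=s,interpolation=cv2.INTER_CUBIC)
save("pics/fin.png",np.hstack([f(C["side"]["image"],272,130,40,60,10),f(C["top"]["image"],236,148,40,60,10)]))
mid=SEAT+.029*AX
for n,o in(("side",(272,130,0)),("top",(236,148,400))):
    c=C[n];pr=lambda p:((proj(c,p)-o[:2])*10+[o[2],0]).round().tolist()
    print(n,"boss top",pr(SEAT+.058*AX),"shaft end",pr(SEAT+.064*AX),"notch at -10,0,10",[pr(SEAT+.024*AX+.035*(np.cos(a)*PD+np.sin(a)*E_)) for a in np.radians([-10,0,10])],"keyway",[pr(SEAT+.058*AX+.015*(np.cos(a)*PD+np.sin(a)*E_)) for a in np.radians([-10,0,10])],"ptr",pr(SEAT+.0385*PD+.01*AX))
```

```text
side boss top [372.0, 83.0] shaft end [384.0, 68.0] notch at -10,0,10 [[210.0, 110.0], [212.0, 121.0], [217.0, 133.0]] keyway [[331.0, 59.0], [332.0, 63.0], [335.0, 68.0]] ptr [176.0, 151.0]
top boss top [645.0, 109.0] shaft end [650.0, 95.0] notch at -10,0,10 [[552.0, 235.0], [567.0, 245.0], [585.0, 254.0]] keyway [[615.0, 129.0], [622.0, 134.0], [630.0, 137.0]] ptr [553.0, 283.0]
```

View pics/fin.png

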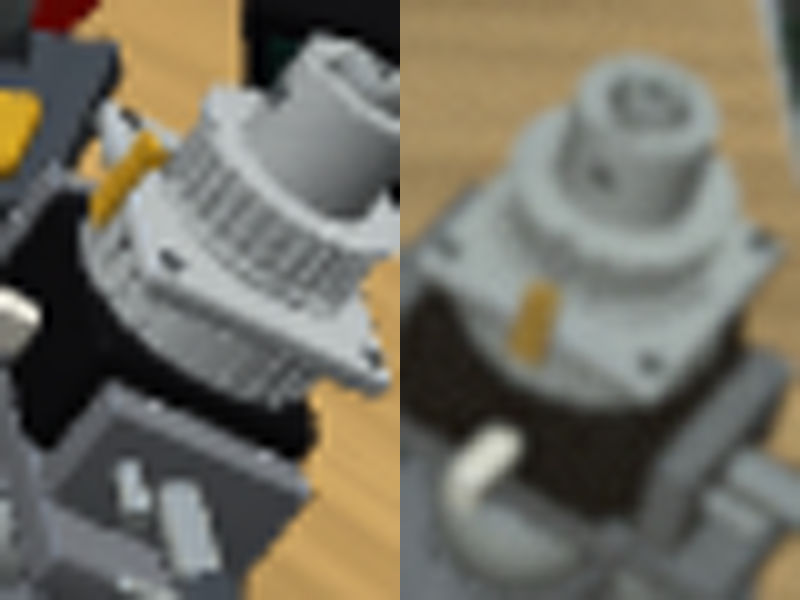

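The pulley is on the shaft against the flange. The set screw is at top crop (600,175) and the pointer at (540,310). I'll measure the notch angle from the set screw and the rim notch.

Run:
```python
from h import *
import pickle
c=pickle.load(open("fin.pkl","rb"))["top"];g=c["image"].mean(2).astype(np.float32)
def samp(pts):
    q=np.array([proj(c,p) for p in pts],np.float32);return cv2.remap(g,q[:,:1],q[:,1:],cv2.INTER_CUBIC).ravel()
an=np.arange(-40,42,4)
d=lambda a:np.cos(np.radians(a))*PD+np.sin(np.radians(a))*E_
S0=SEAT-.0004*np.array([0,0,0])
print("ang",an.tolist())
for h in(34,37,40,43,46):print("boss",h,samp([SEAT+AX*h/1000+.023*d(a) for a in an]).astype(int).tolist())
for rr in(33,34.5,36):print("rim top",rr,samp([SEAT+AX*.024+rr/1000*d(a) for a in an]).astype(int).tolist())
for h in(22.5,):print("flange",h,samp([SEAT+AX*h/1000+.037*d(a) for a in an]).astype(int).tolist())
for h in(58,):
  for rr in(14,15.5,17):print("keyway",rr,samp([SEAT+AX*h/1000+rr/1000*d(a) for a in an]).astype(int).tolist())
# edges of boss in the side direction to check axis offset
cam=np.array(c["camera_from_world"]);o=-cam[:3,:3].T@cam[:3,3];sd=np.cross(AX,o-SEAT);sd/=np.linalg.norm(sd)
ks=list(range(-42,43,4))
b=list(range(-30,31,3));print(b,samp([SEAT+AX*.05+sd*k/1000 for k in b]).astype(int).tolist())
```

```text
ang [-40, -36, -32, -28, -24, -20, -16, -12, -8, -4, 0, 4, 8, 12, 16, 20, 24, 28, 32, 36, 40]
boss 34 [115, 116, 117, 120, 123, 126, 129, 130, 132, 133, 134, 135, 134, 134, 133, 131, 128, 128, 126, 123, 119]
boss 37 [109, 113, 117, 118, 118, 122, 124, 124, 127, 130, 130, 130, 132, 132, 131, 128, 126, 125, 121, 117, 114]
boss 40 [106, 110, 115, 117, 119, 119, 118, 118, 118, 118, 120, 123, 126, 127, 130, 130, 127, 124, 122, 119, 115]
boss 43 [107, 110, 113, 116, 117, 115, 108, 103, 100, 99, 102, 108, 116, 123, 128, 129, 128, 124, 122, 118, 114]
boss 46 [107, 110, 114, 118, 119, 116, 107, 97, 89, 88, 92, 102, 115, 123, 128, 130, 128, 125, 120, 117, 114]
rim top 33 [156, 155, 157, 155, 153, 151, 146, 137, 128, 130, 137, 145, 149, 144, 137, 140, 146, 145, 145, 141, 136]
rim top 34.5 [146, 144, 145, 143, 143, 141, 139, 129, 122, 122, 127, 137, 139, 135, 130, 131, 136, 135, 135, 131, 126]
rim top 36 [137, 134, 134, 131, 131, 130, 130, 123, 117, 115, 122, 126, 130, 127, 122, 122, 128, 129, 128, 123, 119]
flange 22.5 [127, 124, 120, 119, 116, 119, 119, 117, 111, 113, 116, 114, 118, 117, 115, 116, 118, 117, 115, 111, 109]
keyway 14 [141, 139, 137, 135, 134, 134, 135, 136, 138, 140, 142, 143, 145, 148, 151, 154, 156, 157, 156, 156, 155]
keyway 15.5 [150, 148, 145, 142, 140, 139, 139, 141, 142, 143, 143, 144, 146, 149, 152, 154, 155, 155, 154, 153, 152]
keyway 17 [154, 152, 148, 145, 142, 141, 141, 142, 144, 144, 143, 143, 145, 148, 150, 152, 152, 151, 150, 149, 147]
[-30, -27, -24, -21, -18, -15, -12, -9, -6, -3, 0, 3, 6, 9, 12, 15, 18, 21, 24, 27, 30] [144, 149, 135, 135, 151, 155, 144, 127, 122, 127, 138, 149, 151, 156, 158, 147, 122, 115, 137, 146, 135]
```

Run:
```python
from h import *
import pickle
C=pickle.load(open("fin.pkl","rb"))
for n,b in(("top",(240,172,20,16)),("side",(278,140,13,16))):
    c=C[n];u,v,w,h=b;g=c["image"][v:v+h,u:u+w].astype(int);m=(g[...,0]-g[...,2]>60)&(g[...,1]-g[...,2]>20)
    if n=="top": m&=(g[...,0]-g[...,2]>70)
    ys,xs=np.nonzero(m);print(n,m.sum(),xs.mean()+u,ys.mean()+v)
    for hh in(.004,.010):
        A=[]
        for x,y in zip(xs+u,ys+v):
            o,d=ray(c,x,y);P=SEAT+AX*hh;q=o+d*((P-o)@AX)/(d@AX)-SEAT;A.append([np.degrees(np.arctan2(q@E_,q@PD)),np.hypot(q@E_,q@PD)*1000])
        A=np.array(A);print(hh,A.mean(0).round(1),A.min(0).round(1),A.max(0).round(1))
```

```text
top 15 249.0 179.73333333333332
0.004 [-0.2 50.8] [-8.2 38.2] [ 6.7 63.6]
0.01 [ 1.9 56.8] [-4.7 44.1] [ 7.8 69.8]
side 52 284.7307692307692 145.01923076923077
0.004 [-5.1 58.9] [-63.   39.4] [31.8 87.7]
0.01 [ 6.1 64.8] [-47.5  38.4] [35.7 99.4]
```

The notch and set screw read about -5° relative to the pointer, which reads about 0 in the same view. That's inside 8°, but I'll regrasp and turn it about 4.5° more for margin.

Run:
```python
from h import *
q=R.from_quat([.848,.421,-.177,-.269])
print(rel([.60,.2,.42],q),rel([.6932,.1733,.3102],q))
```

```text
[-2.990e+00  4.226e+01 -2.050e+00  3.722e+01 -4.470e+00 -3.000e-02] [ 5.400e-01  5.132e+01  8.910e+00  3.722e+01 -4.470e+00 -3.000e-02]
```

>>> jog_arm --pt "-1 14 -1 10 -1 0" --pt "-2 28 -2 25 -3 0" --pt "-3 42.3 -2 37.2 -4.5 0" --pt "-3 42.3 -2 37.2 -4.5 0" --pt "-3 42.3 -2 37.2 -4.5 0" --pt "-3 42.3 -2 37.2 -4.5 0" --pt "-3 42.3 -2 37.2 -4.5 0" --pt "-3 42.3 -2 37.2 -4.5 0" --pt "-3 42.3 -2 37.2 -4.5 0"

```text
t: 16.1
ee_pos: [0.6017, 0.1987, 0.4178]
orientation: [0.848, 0.42, -0.178, -0.269]
ft_force: [0.2, 0.2, 0.5]
finger_gap: 0.0851
grip_force: 0.0
```

Run:
```python
from h import *
q=R.from_quat([.848,.421,-.177,-.269])
print(rel([.6932,.1733,.3102],q))
```

```text
[ 4.110e+00  1.344e+01  2.910e+00 -7.000e-02  1.000e-02 -1.600e-01]
```

>>> jog_arm --pt "2 6.7 1.4 0 0 -0.1" --pt "4.1 13.4 2.9 0 0 -0.1" --pt "4.1 13.4 2.9 0 0 -0.1" --pt "4.1 13.4 2.9 0 0 -0.1" --pt "4.1 13.4 2.9 0 0 -0.1"

```text
t: 16.73
ee_pos: [0.6907, 0.1758, 0.3143]
orientation: [0.848, 0.423, -0.176, -0.268]
ft_force: [-0.3, -0.4, -0.6]
finger_gap: 0.085
grip_force: 0.0
```

Run:
```python
from h import *
q=R.from_quat([.848,.421,-.177,-.269])
print(rel(np.array([.629,.2108,.2148])+.001*AX,q))
```

```text
[-3.000e-02  4.200e-01  1.211e+01  1.300e-01  1.000e-02  1.700e-01]
```

>>> jog_arm --pt "0 0 0 0 0 0" --pt "0 0 0 0 0 0"

```text
t: 16.98
ee_pos: [0.6911, 0.1753, 0.3137]
orientation: [0.848, 0.422, -0.176, -0.268]
ft_force: [-1.4, -0.1, -0.5]
finger_gap: 0.085
grip_force: 0.0
```

Run:
```python
from h import *
q=R.from_quat([.848,.421,-.177,-.269])
print(rel(np.array([.629,.2108,.2148])+.001*AX,q))
```

```text
[-2.000e-02  3.500e-01  1.209e+01  1.000e-01  1.000e-02  1.300e-01]
```

>>> jog_arm --pt "0 0.35 2 0 0 0" --pt "0 0.35 5 0 0 0" --pt "0 0.35 8 0 0 0" --pt "0 0.35 10.5 0 0 0" --pt "0 0.35 12.0 0 0 0" --pt "0 0.35 12.0 0 0 0"

```text
t: 17.73
ee_pos: [0.6298, 0.2104, 0.2152]
orientation: [0.847, 0.422, -0.177, -0.269]
ft_force: [-0.1, -0.3, -0.0]
finger_gap: 0.0852
grip_force: 0.0
```

```bash
python3 st.py
```

```text
mm PD,E,AX(rim face): -0.51 -0.62 0.1 F [np.float64(-0.1), np.float64(0.3), np.float64(0.0)] M [np.float64(0.03), np.float64(0.32), np.float64(0.05)] gap 0.08519383152802072 17.725
tilt err deg 0.06 rim dir angle -359.91 [0.03 0.71 0.79 0.41 2.18 0.82]
```

>>> jog_arm --pt "0 0 0 0 0 0" --pt "0 0 0 0 0 0" --pt "0 0 0 0 0 0" --pt "0 0 0 0 0 0" --pt "0 0 0 0 0 -1.5" --pt "0 0 0 0 0 -3" --pt "0 0 0 0 0 -4.5" --pt "0 0 0 0 0 -4.5" --pt "0 0 0 0 0 -4.5" --grip 3.5 --force 60

```text
t: 18.85
ee_pos: [0.6313, 0.2097, 0.2157]
orientation: [0.831, 0.455, -0.165, -0.275]
ft_force: [7.7, -2.4, 6.5]
finger_gap: 0.0417
grip_force: 59.6
```

```bash
python3 st.py
```

```text
mm PD,E,AX(rim face): -1.6 -0.8 1.5 F [np.float64(-2.3), np.float64(-1.8), np.float64(10.0)] M [np.float64(-0.4), np.float64(0.68), np.float64(-0.09)] gap 0.0416870307289494 18.85
tilt err deg 0.22 rim dir angle -355.42 [0.03 0.71 0.79 0.41 2.18 0.74]
```

>>> jog_arm --pt "0 0 0 0 0 0" --pt "0 0 0 0 0 0" --pt "0 0 0 0 0 0" --pt "0 0 0 0 0 0" --pt "0 0 -2 0 0 0" --pt "0 0 -5 0 0 0" --pt "0 0 -8 0 0 0" --pt "0 0 -12 0 0 0" --pt "0 0 -12 0 0 0" --grip 8.5

```text
t: 19.98
ee_pos: [0.6942, 0.1727, 0.3108]
orientation: [0.831, 0.455, -0.166, -0.275]
ft_force: [-0.1, 0.2, -0.4]
finger_gap: 0.0844
grip_force: 0.0
```

>>> jog_arm --pt "-2 -7 -1.5 0 0 0" --pt "-4 -13.7 -3 0 0 0" --pt "-4 -13.7 -3 0 0 0" --pt "-4 -13.7 -3 0 0 0"

```text
t: 20.48
ee_pos: [0.5967, 0.19, 0.42]
orientation: [0.831, 0.455, -0.165, -0.275]
ft_force: [0.6, 0.3, -0.3]
finger_gap: 0.085
grip_force: 0.0
```

Run:
```python
from h import *
s=r.state();q=R.from_quat(s["orientation"]);z=q.as_matrix()[:,2];c=np.cross(z,[0,0,-1]);
q2=R.from_rotvec(c/np.linalg.norm(c)*np.arccos(-z[2]))*q
print(s["ee_pos"],rel([.28,.48,.40],q2))
```

```text
[0.59672546 0.18997344 0.41997544] [  7.8  -32.46  27.09 -37.39   1.49  -0.  ]
```

>>> jog_arm --pt "7.8 -32.5 27 -37.4 1.5 0" --pt "7.8 -32.5 27 -37.4 1.5 0" --pt "7.8 -32.5 27 -37.4 1.5 0" --pt "7.8 -32.5 27 -37.4 1.5 0" --pt "7.8 -32.5 27 -37.4 1.5 0" --pt "7.8 -32.5 27 -37.4 1.5 0" --pt "7.8 -32.5 27 -37.4 1.5 0" --pt "7.8 -32.5 27 -37.4 1.5 0" --pt "7.8 -32.5 27 -37.4 1.5 0"

```text
t: 21.6
ee_pos: [0.2809, 0.4808, 0.3986]
orientation: [0.877, 0.481, -0.002, 0.0]
ft_force: [1.0, -0.4, -0.8]
finger_gap: 0.0848
grip_force: 0.0
```

Run:
```python
from h import *
import pickle
L=[snap("top") for _ in range(5)];c=L[0];c["image"]=np.mean([l["image"] for l in L],0).astype(np.uint8)
old=pickle.load(open("fin.pkl","rb"))["top"]
d=lambda a:np.cos(np.radians(a))*PD+np.sin(np.radians(a))*E_
an=np.arange(-20,22,4);print(an.tolist())
for k in(old,c):
    g=k["image"].mean(2).astype(np.float32)
    for h,rr in((43,23),(46,23),(24,33),(24,34.5)):
        q=np.array([proj(k,SEAT+AX*h/1000+rr/1000*d(a)) for a in an],np.float32);print(h,rr,cv2.remap(g,q[:,:1],q[:,1:],2).ravel().astype(int).tolist())
    e=np.array([proj(k,SEAT+AX*h/1000) for h in range(50,90,3)],np.float32);print("along axis",cv2.remap(g,e[:,:1],e[:,1:],2).ravel().astype(int).tolist())
```

```text
[-20, -16, -12, -8, -4, 0, 4, 8, 12, 16, 20]
43 23 [115, 108, 103, 100, 99, 102, 108, 116, 123, 128, 129]
46 23 [116, 107, 97, 89, 88, 92, 102, 115, 123, 128, 130]
24 33 [151, 146, 137, 128, 130, 137, 145, 149, 144, 137, 140]
24 34.5 [141, 139, 129, 122, 122, 127, 137, 139, 135, 130, 131]
along axis [138, 127, 124, 129, 129, 113, 109, 124, 144, 154, 148, 138, 136, 136]
43 23 [112, 107, 102, 96, 93, 94, 99, 109, 119, 125, 127]
46 23 [115, 107, 98, 89, 84, 84, 91, 103, 116, 126, 127]
24 33 [151, 149, 144, 133, 125, 126, 135, 142, 144, 146, 148]
24 34.5 [141, 142, 136, 128, 119, 119, 128, 132, 136, 139, 140]
along axis [136, 126, 125, 128, 126, 114, 111, 125, 145, 152, 146, 138, 135, 136]
```

```bash
python3 -c "
from rig import r
print(r.sign_off())"
```

```text
the job is handed in; nothing more can be done
None
```

The pulley with the 10 mm keyway is on the shaft and appears to be home on the shoulder. Its notch is about 2° from the pointer by my last camera measurement, the gripper has let go, and the job is handed in; no verdict came back.

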